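Unhook the file case and rack it

ROBOT

A 7-joint arm with a two-finger parallel gripper is mounted at the origin on the work surface. World frame = base frame: x ahead of the robot, y to its left, z up, the work surface at z = 0. Lengths are in mm, angles in rad, forces in N, time in s.
With the tool pointing down it reaches from about 425 to 875 mm from the base axis. Payload 9.9 kg.
Tool frame: the origin (TCP) lies at the very end of the fingers, on their centre line; the grasp point (between the pads) lies 19 mm behind it; z points along the fingers, y is the line along which they close (so a half turn about z gives the same grasp; the last joint's range is limited). The gripper opens to 85 mm and grips with 20 to 120 N. Pads are 22 mm wide; open, the fingers measure 114 mm over their backs; the gripper's body (76 mm by 85 mm) begins 54 mm behind the grasp point. The pads swing forward as they close: fully open they stand 13 mm farther back than shut.
Start: joints at [1.12, 0.576, 0.025, 1.437, -0.015, 1.129, -0.057], TCP at [242.08, -630.1, 231.289] pointing down, gripper open.
Joint ranges: [-2.76, 2.76], [-0.34, 2.15], [-1.52, 1.57], [0.19, 2.46], [-1.09, 4.23], [0.17, 1.99], [-2.82, 2.82]. Speed limits (rad/s): [2.22, 2.22, 3.01, 3.01, 3.14, 3.14, 3.14].

INTERFACE

Orientations are given as a rotation vector (axis times angle).
In Python, from workcell import arm, get_image, calibration gives the robot as it stands.
- The arm moves only by the tool step_arm, never from a script. Its arguments are lists of equal length, an entry for each row: "fingers": the finger opening in m, from 0 to 0.0854; "slide": the shift along the world's x, y, z in m, a list of three; "yaw": the turn about the world's z in rad. A call has 1 to 20 rows; each row is the pose to reach, as a shift and turn from the pose commanded when the call began; what a row does not reach only later rows make up. A row lasts 1/8 s, in which the tool goes at most 62.5 mm and 10.7 degrees, less where a joint would pass 70% of its speed; a pose out of reach is approached as far as the arm can. A call with a gripper value outside its range is refused whole. The fingers move at their own pace and stop on an object; "newtons" is the grip in N (left out, the last holds). Time passes only in rows, so rows that repeat a pose let the fingers close. It gives the time, the measured TCP pose, the force, the opening and the grip force at its end, in the units of the state.
- arm.get_state(): the state, without advancing time (a new reading comes with each control period).
- get_image(name): name is "scene" or "side" or "wrist"; returns (picture, depth): 384x512x3 uint8, red, green, blue; 384x512 float32, mm along the optical axis (not along the pixel's ray), 0 where there is no reading.
- calibration(name): a dict with "fx", "fy", "cx", "cy" (pixels), "R" (3x3) and "t" (3): a world point X has camera coordinates R X + t. Camera axes: x right, y down, z forward; pixel columns grow to the right and rows downward; lengths in mm; the calibration is good to about 2 mm. A picture is of the moment at which its call begins: read the wrist's pose just before it. calibration takes no time and is no camera call; for the wrist camera it gives the pose at the moment of the call.
- arm.sign_off(): hands the job in; it is judged then, once.
The state is a dict: "t": time; "joints": joint angles; "dq": joint speeds; "joint_efforts": joint torques, N m; "tcp_pos": TCP position; "ee_rot": TCP orientation; "wrist_force": force on the tool from outside, world axes, zero at the start; "torque": the same for the moment, N m; "opening": opening from 0.0 (shut) to 1.0 (fully open); "grip_force": force on a finger pad.
Only numpy, scipy, OpenCV 4.12 (cv2) and the standard library are available. Lean on these libraries where they do the work, as an engineer would, in place of code of your own. Each camera call takes 0.05 s, during which the arm holds its last target. There are 200 camera calls.

TASK

Take the tall, narrow needle-file case off its display hook by its finger grip, lifting it over the upturned tip as it slides off, and stand it upright in the empty bay of the white rack. The wire hook bends easily and its front half is already a little bent up or down, so feel your way along it and never force it; lower the case gently until it stands on the bottom of the bay, then let go. Leave the other case hanging and everything else where it stands.

Things in the scene. Friction and masses are not known exactly. Their poses are not given: they have to be found in the camera images.
- case: tall narrow grey hard-plastic needle-file case, 147 mm tall, 0.10 to 0.17 kg, hanging on a hook. Origin at the centre of its underside, z up, x along its thickness (and along the wires), y along its width. Body 60 wide (y), 14 thick (x), 88 tall; above it a 6 mm thick neck with the hang slot; on top a finger grip. Symmetric front to back.
- case_slot (a point): centre of the case's hang slot, 101.5 mm above its underside. The slot goes right through the 6 mm neck along x, 34 mm wide (y) and 15 mm high (z = 94 to 109 mm). It hangs with the slot's upper edge on the two wires.
- case_grip (a point): centre of the case's ribbed finger grip, 134 mm above its underside: 44 mm wide (y), 12 mm thick (x), 26 mm high (z = 121 to 147 mm).
- hook: display hook that the case hangs on: steel clip plate on the pegboard with two parallel 5 mm wires, 20 mm apart (25 mm over all), at y = -10 and +10. Origin at the board's face, at the wires' centre line; -x points along the wires away from the board, z up. It springs by about 1 mm per 4 N at the tip and is spoilt by more than 10 N.
- hook_bend (a point): point between the wires, 100 mm out from the board. To here they are straight and level; from here on, straight for 100 mm more, they are bent up or down in the vertical plane by an unknown angle up to 0.15 rad, different each time, which no pose shows. Then the tip turns up, 35 degrees steeper than that part: 26 mm out, 18 mm up, ending in a cross-bar. Axes as the hook's.
- hook2: an identical hook on the same board, 130 mm beside the first (either side), with its own bend, holding the other case. Same axes.
- board: white perforated pegboard on aluminium feet, 400 mm wide, 250 mm high, fixed; origin at the foot of its face, -x points out of the face (the way the hooks point), z up. The wires' centre line is 187.5 mm above the table.
- squat: the other case, hanging on the other hook: same neck, slot and grip, but a body 84 wide and 45 tall, 104 mm tall in all. Origin at the centre of its underside. It must stay hanging.
- rack: white plastic upright rack with two bays, 70 by 96 mm, 56 mm high, fixed; origin under its centre, x across the bays, y along them, floor 6 mm thick, walls 3 mm. One bay is empty, the other, wider one holds a block of sanding sponges.
- bay (a point): centre of the floor of the empty bay, 6 mm above the table; the bay is 27.5 mm wide along x (the case's thickness goes here) and 90 mm long along y; its long walls rise 50 mm above this floor, the end walls 30 mm. z up.
- sponges: stack of sanding sponges standing in the other bay of the rack, 28 x 70 x 85 mm; origin at the centre of its underside. Leave it.
- buds: clear cup of cotton buds, 68 mm across, about 95 mm high, on the table; origin at the centre of its underside. Leave it.
- pot: white plastic jar, 54 mm across, 58 mm high; origin at the centre of its underside. Leave it.
- paint: amber glass paint bottle with a black cap, 38 mm across, 60 mm high; origin at the centre of its underside. Leave it.
Mind the look-alikes: they are no part of the job. What is shaped like the case but blue or yellow is not meant.

How it is judged (in metres and radians):
On the way, in this order (a step that is already met when the one before it is completed fails the run):
1. the case is held in the fingers, off the hook and clear beyond its upturned tip (x of case in the frame of hook below -0.236 m and contact force between the fingers and case above 0.5 N), for 0.1 s.
2. the case is lowered onto the bottom of the empty bay while still held (x of case in the frame of bay between -0.009 and 0.009 m and y of case in the frame of bay between -0.017 and 0.017 m and z of case in the frame of bay below 0.006 m and angle between case's own z axis and vertical below 0.25 rad and contact force between the fingers and case above 0.5 N), for 0.1 s.
At the end, for the whole second after the job is handed in: the file case stands upright (within 0.25 rad) in the empty bay, its underside within 6 mm of the bay's floor and its centre within 9 mm of the bay's centre across and 17 mm along it, at rest and released; the other case still hangs within 25 mm of where it was (x of case in the frame of bay between -0.009 and 0.009 m and y of case in the frame of bay between -0.017 and 0.017 m and z of case in the frame of bay below 0.006 m and angle between case's own z axis and vertical below 0.25 rad and linear speed of case below 0.02 m/s and contact force between the fingers and case below 0.05 N and distance of squat from where it was at the start of the episode below 0.025 m); the robot touches nothing.
It fails at once if the hook is forced: more than 10 N on it (contact force between anything else and hook above 10 N).
It fails at once if the case is pressed or dropped on the rack with more than 20 N (contact force between case and rack above 20 N).
It fails at once if the other case is knocked off or moved by more than 25 mm (distance of squat from where it was at the start of the episode above 0.025 m).
It fails at once if sponges, cup, jar or bottle moved by more than 20 mm (distance of any of sponges, buds, pot, paint from where it was at the start of the episode above 0.02 m).
It also fails if it takes over 67 s, if anything falls off the work surface, if the arm or the gripper's body presses on something with over 40 N, if the wrist force passes 120 N, or if a joint passes its speed limit or range.

## Working session

There is one attempt and no reset: what is moved stays moved. The work goes in short steps, Python scripts to look and compute and a tool call to move; the robot and the scene stay as the last step left them, time stands still between calls to the robot, and variables do not carry over. Pictures are saved under pics/ and viewed, at most 13 in all, crops included, and the job is handed in when it is done.

Besides the shell and the picture viewer there is one more tool, called as a command line: name --pt "numbers of a row" for each row, then --argument value for the rest. step_arm: Moves the arm, as the interface text tells. Its arguments: {"type":"object","properties":{"fingers":{"type":"array","items":{"type":"number"}},"slide":{"type":"array","items":{"type":"array","items":{"type":"number"}}},"yaw":{"type":"array","items":{"type":"number"}},"newtons":{"type":"number"}},"required":["fingers","slide","yaw"]}

```bash
mkdir -p pics; ls
python3 - <<'E'
from workcell import arm,get_image,calibration
import cv2,numpy as np
s=arm.get_state();print(s)
for n in("scene","side"):
    p,d=get_image(n);np.savez('pics/%s0.npz'%n,p=p,d=d);cv2.imwrite('pics/%s0.png'%n,p[:,:,::-1]);c=calibration(n);print(n,c)
E
```

```text
pics
{'t': 0.0, 'joints': array([ 1.12022983,  0.57652175,  0.02483308,  1.43791101, -0.01502575,
        1.12898064, -0.05650585]), 'dq': array([ 0.00037234, -0.00030871, -0.00043235,  0.00107627,  0.0008576 ,
        0.00127412, -0.00085062]), 'joint_efforts': array([-8.96173497e-04, -7.65758014e+01,  2.25034989e+00, -2.85962909e+01,
        1.55138149e-02,  1.27674354e-02,  3.24936946e-05]), 'tcp_pos': array([ 241.91275529, -629.68076058,  230.44829919]), 'ee_rot': array([-3.08733663e+00, -5.72641150e-01,  5.54762156e-04]), 'wrist_force': array([ 0.31407463,  0.6311455 , -0.11423364]), 'torque': array([-0.00179953,  0.00644279,  0.0201452 ]), 'grip_force': 0.0, 'opening': 0.999008490204711}
scene {'fx': 486.6179934213158, 'fy': 486.6179934213158, 'cx': 254.83437336625795, 'cy': 198.31579323959124, 'R': array([[ 0.19766014,  0.98023124,  0.00878514],
       [ 0.83366016, -0.16337645, -0.52755935],
       [-0.51569487,  0.11160127, -0.84947275]]), 't': array([-158.68480636, -411.78379272, 1730.7881727 ])}
side {'fx': 442.4262527977045, 'fy': 442.4262527977045, 'cx': 253.8650328843562, 'cy': 186.35429652979482, 'R': array([[-0.9908812 , -0.13468433,  0.00381918],
       [-0.10197734,  0.73112506, -0.67457896],
       [ 0.08806291, -0.66881707, -0.73819282]]), 't': array([ 569.32402577,  129.78472165, 1231.0794813 ])}
```

View pics/scene0.png

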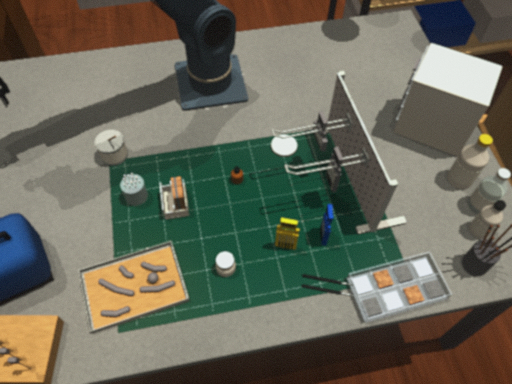

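View pics/side0.png

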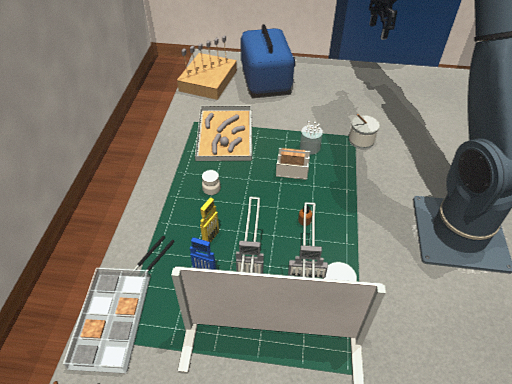

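The scene view shows the hooks at about (300,130) and (325,163) on the pegboard. The rack is at (174,197), the cup at (133,188), the jar at (225,263) and the bottle at (237,175). The blue (328,224) and yellow (288,234) cases are decoys. Candidates for the case are the grey cases at about (322,128) and (340,160), so I'll crop those.

Run:
```python
import cv2,numpy as np
a=np.load('pics/scene0.npz')['p'];b=np.load('pics/side0.npz')['p']
A=cv2.resize(a[95:215,260:400],None,fx=4.2,fy=4.2,interpolation=3)[:,:590]
B=cv2.resize(b[190:290,220:345],None,fx=4.2,fy=4.2,interpolation=3)
cv2.imwrite('pics/c1.png',cv2.resize(A,(700,600))[:,:,::-1]);cv2.imwrite('pics/c2.png',cv2.resize(B,(750,600))[:,:,::-1])
```

```text
(no output)
```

View pics/c1.png

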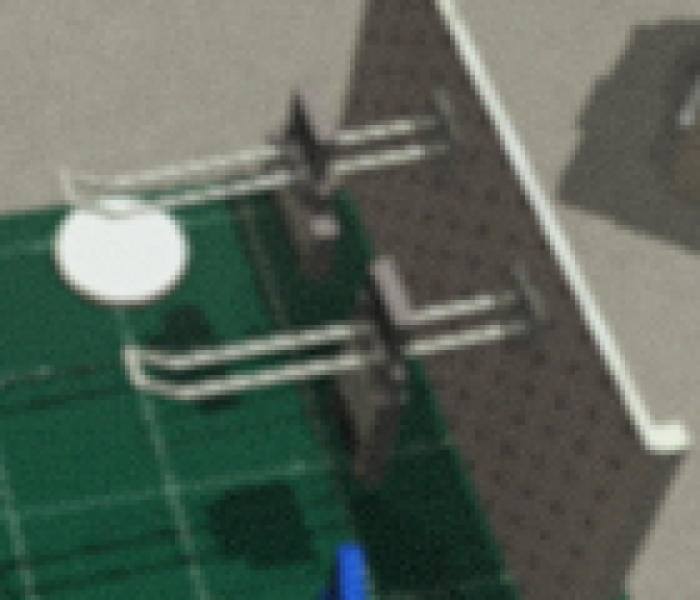

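View pics/c2.png

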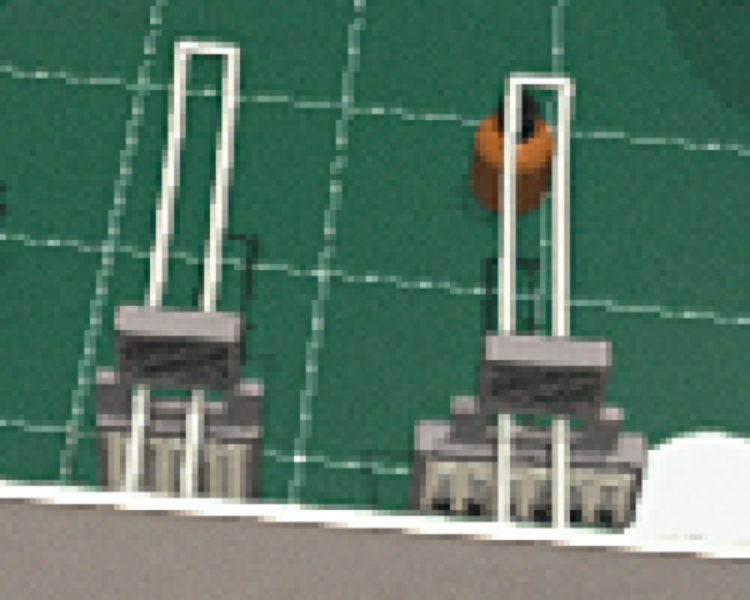

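The crops settle it. The tall 60 mm-wide case is the one at scene (340,160), side (250,250), with its wires ending at the crossbar at side (255,197) / scene (286,168). The 84 mm-wide one on the robot-side hook at scene (322,128), side (311,255) is the squat. Next I measure.

```bash
cat > h.py <<'E'
import numpy as np,cv2
from workcell import calibration
C={n:calibration(n) for n in("scene","side")}
def ray(n,uv,c=None):
    c=c or C[n];R=c['R'];o=-R.T@c['t'];d=R.T@np.array([(uv[0]-c['cx'])/c['fx'],(uv[1]-c['cy'])/c['fy'],1]);return o,d
def onz(n,uv,z,c=None):
    o,d=ray(n,uv,c);return o+d*(z-o[2])/d[2]
def tri(u1,u2):
    o1,d1=ray('scene',u1);o2,d2=ray('side',u2)
    s=np.linalg.lstsq(np.c_[d1,-d2],o2-o1,rcond=None)[0];a=o1+d1*s[0];b=o2+d2*s[1];return (a+b)/2,np.linalg.norm(a-b)
def cloud(d,c):
    v,u=np.mgrid[:d.shape[0],:d.shape[1]];z=d.astype(float)
    P=np.stack([(u-c['cx'])/c['fx']*z,(v-c['cy'])/c['fy']*z,z],-1)
    return (P-c['t'])@c['R']
E
python3 - <<'E'
from h import *
np.set_printoptions(precision=1,suppress=True)
for n in("scene","side"):
    f=np.load('pics/%s0.npz'%n);P=cloud(f['d'],C[n]);np.savez('pics/P%s.npz'%n,P=P)
    print(n,'valid',(f['d']>0).mean())
S=np.load('pics/Pscene.npz')['P'];D=np.load('pics/Pside.npz')['P']
# board face from scene depth
import cv2
m=np.zeros(S.shape[:2],np.uint8);cv2.fillPoly(m,[np.array([[345,90],[385,185],[380,210],[350,170],[340,100]])],1)
Q=S[(m>0)&(S[...,2]>30)&(S[...,2]<245)]
c=np.median(Q,0);
for _ in range(4):
    u,s,vt=np.linalg.svd(Q-Q.mean(0),full_matrices=False);r=(Q-Q.mean(0))@vt[2];c=Q.mean(0);nrm=vt[2];Q=Q[abs(r)<max(3,1.5*r.std())]
print('board',c,nrm,len(Q),r.std())
# tip
for a,b in(((286,165),(259.7,197.8)),((287.6,171.4),(250,197.5))): print('tip',tri(a,b))
print('grip top corners', [onz('side',u,228)[:2] for u in((239.2,241.3),(260.5,242),(260,247.2),(239.5,245.8))])
g=D[241:247,239:261].reshape(-1,3);print('grip depth',np.median(g,0))
# board top edge in side
print('boardtop',onz('side',(176,270),250),onz('side',(383,290),250))
# rack from depth: heights 40..110
for n,P,(x0,x1,y0,y1) in(('scene',S,(150,200,165,225)),('side',D,(265,325,135,190))):
    q=P[y0:y1,x0:x1].reshape(-1,3);q=q[(q[:,2]>20)&(q[:,2]<120)];print(n,'rack',len(q),np.percentile(q,[2,50,98],axis=0))
f=np.load('pics/scene0.npz')['p'];g2=np.load('pics/side0.npz')['p']
A=cv2.resize(f[165:225,150:200],(400,480),interpolation=3);B=cv2.resize(g2[140:190,270:320],(400,400),interpolation=3)
B=np.pad(B,((0,80),(0,0),(0,0)));cv2.imwrite('pics/rack.png',np.hstack([A,B])[:,:,::-1])
E
```

```text
scene valid 0.9959055582682291
side valid 0.996124267578125
board [528.9 355.6 170.8] [ 0. -1. -0.] 1953 1.062614404625909
tip (array([545.7, 132.1, 211.2]), np.float64(5.100474181428091))
tip (array([567.5, 132.3, 210.3]), np.float64(2.2391512300221286))
grip top corners [array([569.8, 270.6]), array([525.2, 266.3]), array([524.6, 279.5]), array([567.4, 281.8])]
grip depth [549.8 273.9 228.4]
boardtop [677.8 369.8 250. ] [281.9 358.8 250. ]
scene rack 620 [[ 431.3 -213.6   22.3]
 [ 499.9 -168.6   56.3]
 [ 528.5 -144.9   93.8]]
side rack 1082 [[ 402.4 -278.4   22.1]
 [ 461.9 -155.6   55.8]
 [ 524.6 -141.9   95.1]]
```

View pics/rack.png

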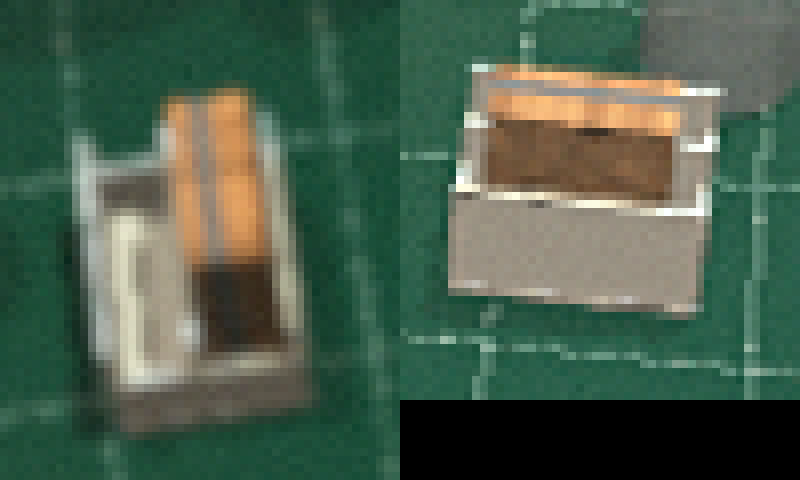

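The rack crop shows the empty bay on the side away from the board (scene ≈(168,197)). The sponges fill the bay nearer the board. I'll refine the rack pose, the hook yaw and the wires.

Run:
```python
from h import *
np.set_printoptions(precision=3,suppress=True)
S=np.load('pics/Pscene.npz')['P'];D=np.load('pics/Pside.npz')['P']
m=np.zeros(S.shape[:2],np.uint8);cv2.fillPoly(m,[np.array([[345,90],[385,185],[380,210],[350,170],[340,100]])],1)
Q=S[(m>0)&(S[...,2]>30)&(S[...,2]<245)]
for _ in range(4):
    u,s,vt=np.linalg.svd(Q-Q.mean(0),full_matrices=False);r=(Q-Q.mean(0))@vt[2];Q=Q[abs(r)<max(3,1.5*r.std())]
print('board',Q.mean(0),vt[2])
# wires: bright pixels, on z=187.5 near board
g=np.load('pics/side0.npz')['p'].min(2)
for v in (200,205,210,215,220,225,230,235,238,250,253,256,259,262,265):
    row=g[v,235:275].astype(int);u=[k+235 for k in range(1,39) if row[k]>140 and row[k]>=row[k-1] and row[k]>row[k+1]]
    print(v,[(k,onz('side',(k,v),187.5)[:2].round(1).tolist()) for k in u])
for n,P,(x0,x1,y0,y1) in(('scene',S,(150,200,165,225)),('side',D,(265,325,135,190))):
    q=P[y0:y1,x0:x1].reshape(-1,3)
    r=q[(q[:,2]>50)&(q[:,2]<62)];print(n,'rim',len(r),r.min(0),r.max(0),cv2.minAreaRect(r[:,:2].astype(np.float32)))
    s=q[(q[:,2]>86)&(q[:,2]<100)];print('sponge',len(s),cv2.minAreaRect(s[:,:2].astype(np.float32)))
for lab,pts in(('rack scene rim z56',[(150+u/8,165+v/8) for u,v in((80,138),(100,355),(295,350),(265,115))]),): print(lab,[onz('scene',p,56)[:2] for p in pts])
print('side rim',[onz('side',(270+(u-400)/8,140+v/8),56)[:2] for u,v in((455,188),(708,212),(718,92),(472,68))])
```

```text
board [529.039 355.614 170.792] [ 0.046 -0.999 -0.   ]
200 [(249, [570.8, 119.9]), (258, [549.4, 116.9])]
205 [(249, [568.6, 135.4]), (254, [556.8, 133.8]), (258, [547.4, 132.5])]
210 [(249, [566.4, 150.6]), (257, [547.7, 148.0])]
215 [(248, [566.5, 165.9]), (257, [545.8, 163.0])]
220 [(248, [564.4, 180.5]), (256, [546.1, 177.9])]
225 [(247, [564.6, 195.1]), (256, [544.2, 192.3])]
230 [(246, [564.8, 209.5]), (255, [544.6, 206.7])]
235 [(246, [562.7, 223.3]), (255, [542.7, 220.5]), (273, [502.7, 215.0])]
238 [(236, [583.6, 234.5]), (245, [563.8, 231.8]), (254, [543.9, 229.0])]
250 []
253 [(238, [572.9, 273.3])]
256 [(243, [561.0, 279.4]), (252, [541.7, 276.7])]
259 [(243, [559.8, 286.9]), (252, [540.7, 284.3]), (270, [502.4, 279.0])]
262 [(239, [567.2, 295.6]), (242, [560.8, 294.7]), (252, [539.6, 291.8]), (261, [520.6, 289.1])]
265 [(239, [566.0, 302.9]), (242, [559.7, 302.1]), (251, [540.7, 299.5]), (256, [530.2, 298.0]), (259, [523.9, 297.1])]
scene rim 124 [ 430.272 -214.847   50.102] [ 528.825 -144.509   61.712] ((479.42724609375, -179.66053771972656), (70.16737365722656, 98.55455017089844), 89.79041290283203)
sponge 205 ((481.1199645996094, -164.36282348632812), (28.17333984375, 74.50968170166016), 89.11156463623047)
side rim 220 [ 397.066 -283.08    50.005] [ 527.423 -139.405   61.968] ((469.7088928222656, -214.55917358398438), (168.73214721679688, 106.85314178466797), 75.67207336425781)
sponge 192 ((481.83551025390625, -164.2254180908203), (34.993812561035156, 69.92530059814453), 87.8031005859375)
rack scene rim z56 [array([ 431.052, -211.303]), array([ 525.428, -213.335]), array([ 536.742, -144.922]), array([ 433.942, -143.122])]
side rim [array([ 524.72 , -146.924]), array([ 429.538, -147.328]), array([ 429.122, -213.657]), array([ 524.802, -214.037])]
```

step_arm --fingers '[0.085,0.085,0.085,0.085,0.085,0.085,0.085,0.085,0.085,0.085,0.085,0.085,0.085,0.085,0.085,0.085,0.085,0.085,0.085,0.085]' --pt "0.05 0.02 0.04" --pt "0.1 0.035 0.09" --pt "0.15 0.055 0.13" --pt "0.2 0.07 0.17" --pt "0.23 0.125 0.17" --pt "0.26 0.18 0.17" --pt "0.29 0.235 0.17" --pt "0.32 0.29 0.17" --pt "0.345 0.345 0.17" --pt "0.37 0.4 0.17" --pt "0.378 0.45 0.17" --pt "0.37 0.5 0.17" --pt "0.36 0.55 0.17" --pt "0.35 0.6 0.17" --pt "0.34 0.65 0.17" --pt "0.33 0.7 0.17" --pt "0.32 0.75 0.17" --pt "0.313 0.78 0.17" --pt "0.313 0.78 0.17" --pt "0.313 0.78 0.17" --yaw '[0,0,0.1,0.2,0.3,0.4,0.5,0.6,0.7,0.8,0.9,1.0,1.1,1.2,1.25,1.25,1.25,1.25,1.25,1.25]'

```text
t: 2.6
tcp_pos: [555.3, 149.0, 401.0]
ee_rot: [2.17, 2.271, -0.001]
wrist_force: [-0.0, 0.4, -0.3]
opening: 0.996
grip_force: 0.0
```

Run:
```python
from h import *
from workcell import arm,get_image
s=arm.get_state();print(s['t'],s['tcp_pos'],s['ee_rot'],s['joints'],s['wrist_force'])
c=calibration('wrist');p,d=get_image('wrist');np.savez('pics/w1.npz',p=p,d=d,**c);cv2.imwrite('pics/w1.png',p[:,:,::-1])
print('cam',-c['R'].T@c['t'],c['R'][2])
```

```text
2.6 [555.30521569 148.9548187  401.00005201] [ 2.17043797e+00  2.27079330e+00 -1.32137904e-03] [-0.06342575  0.3428365  -0.42216209  1.39403026  0.1401059   1.43479652
 -0.43765264] [-0.00801134  0.41429253 -0.28521039]
cam [553.04725602 222.0329405  544.15296268] [ 0.01126934 -0.28610699 -0.95813141]
```

View pics/w1.png

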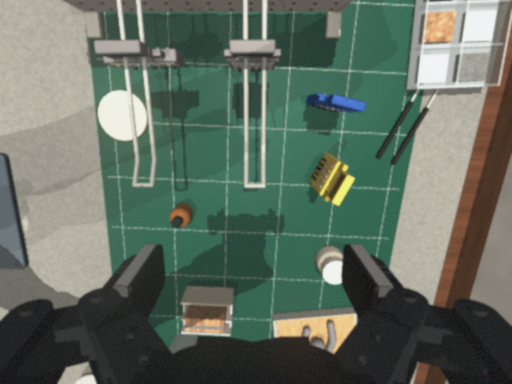

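The wrist view shows the tall case's grip at (253,47) and its two wires running from about row 60 down to the crossbar at (255,186). The squat is at (120,48), and the rack is at the bottom (207,310). Next I take the wire height profile from the depth.

Run:
```python
from h import *
np.set_printoptions(precision=1,suppress=True)
f=np.load('pics/w1.npz');c={k:f[k] for k in('fx','fy','cx','cy','R','t')};P=cloud(f['d'],c)
W=P[0:200,235:280].reshape(-1,3)
o=np.array([529.04,355.6]);e=np.array([0.046,-0.999]);h=np.array([0.999,0.046])
s=(W[:,:2]-o)@e; l=(W[:,:2]-o)@h
k=(W[:,2]>165)&(W[:,2]<225)
for a in range(55,232,6):
    q=k&(s>=a)&(s<a+6)&(abs(l-22)<30)
    if q.sum()>3: print(a+3,q.sum(),'top',np.percentile(W[q,2],[30,60,90]),'lat',np.percentile(l[q],[3,50,97]))
print('max s',np.percentile(s[k&(abs(l-22)<30)],99))
g=P[35:60,225:285].reshape(-1,3);g=g[(g[:,2]>222)&(g[:,2]<236)]
print('griptop',len(g),np.median(g,0),g.min(0),g.max(0),cv2.minAreaRect(g[:,:2].astype(np.float32)))
r=P[270:345,165:250].reshape(-1,3);r=r[(r[:,2]>51)&(r[:,2]<61)];print('rim',len(r),r.min(0),r.max(0),cv2.minAreaRect(r[:,:2].astype(np.float32)))
```

```text
58 61 top [189.5 190.1 191.3] lat [ 6.9 11.1 31. ]
64 60 top [189.2 190.1 190.8] lat [ 6.8 18.9 31.2]
70 29 top [189.6 190.  190.5] lat [ 6.8 11.  31.2]
82 54 top [175.7 189.7 190.7] lat [ 1.2 40.9 45.2]
88 356 top [169.5 189.8 221.5] lat [-1.  21.  44.4]
94 54 top [189.3 190.2 191.1] lat [ 6.5 10.9 30.4]
100 54 top [189.4 190.2 191.2] lat [ 6.5 10.8 30.5]
106 57 top [189.6 190.1 191. ] lat [ 6.4 10.8 30.5]
112 50 top [189.3 190.2 191.4] lat [ 6.4 18.5 30.6]
118 59 top [189.6 190.2 191.4] lat [ 6.3 26.2 30.6]
124 60 top [189.6 190.4 191.4] lat [ 6.3 18.5 30.7]
130 50 top [189.8 190.6 191.8] lat [ 6.2 18.5 30.8]
136 57 top [190.  191.  191.9] lat [ 6.2 26.3 30.9]
142 54 top [190.2 191.3 192. ] lat [ 7.3 26.4 30.9]
148 45 top [190.9 191.3 191.8] lat [ 7.2 26.4 31. ]
154 50 top [190.4 191.4 192.3] lat [ 7.2 26.5 31.1]
160 44 top [191.  191.7 192.5] lat [ 7.1 26.5 29.9]
166 40 top [191.2 192.  192.7] lat [ 7.1 18.5 30. ]
172 47 top [191.4 191.8 192.3] lat [ 7.  10.5 30. ]
178 40 top [191.3 191.9 193.1] lat [ 7.  26.6 30.1]
184 40 top [191.5 192.  192.9] lat [ 6.9 18.6 30.2]
190 40 top [191.5 192.  193.1] lat [ 6.9 18.6 30.2]
196 41 top [192.1 192.5 193.4] lat [ 6.9 10.4 30.3]
202 47 top [193.8 195.2 196.4] lat [ 6.8 26.7 30.3]
208 48 top [198.  199.8 201. ] lat [ 6.9 18.6 30.2]
214 48 top [202.5 204.  206. ] lat [ 7.  18.6 30.1]
220 60 top [207.7 209.2 210.7] lat [ 7.1 18.  30. ]
226 64 top [210.7 211.3 212.1] lat [ 7.2 18.6 30. ]
max s 225.43922073203603
griptop 672 [549.2 273.3 228. ] [527.2 266.8 222. ] [570.5 280.4 230.7] ((548.80419921875, 273.7425231933594), (43.03993225097656, 12.112848281860352), 2.6106200218200684)
rim 433 [ 431.2 -214.2   51. ] [ 527.9 -141.8   61. ] ((479.51678466796875, -178.0386962890625), (71.96671295166016, 95.9352035522461), 89.34303283691406)
```

The wires rise from z≈190 (their top) at s=110 to ≈192.4 at s=198, a bend of about +0.026 rad, and the crossbar top is at 211. The case is 82 mm out. I'll grip across its 44 mm width, so the fingers straddle the wires.

step_arm --fingers '[0.085,0.085,0.085,0.085,0.085,0.085,0.085,0.085,0.085,0.085,0.085,0.085,0.085]' --pt "-0.003 0.05 -0.02" --pt "-0.006 0.1 -0.05" --pt "-0.006 0.124 -0.08" --pt "-0.006 0.124 -0.11" --pt "-0.006 0.124 -0.13" --pt "-0.006 0.124 -0.145" --pt "-0.006 0.124 -0.16" --pt "-0.006 0.124 -0.17" --pt "-0.006 0.124 -0.18" --pt "-0.006 0.124 -0.19" --pt "-0.006 0.124 -0.2" --pt "-0.006 0.124 -0.2" --pt "-0.006 0.124 -0.2" --yaw '[0,0,0,0,0,0,0,0,0,0,0,0,0]' --newtons 35

```text
t: 4.28
tcp_pos: [549.2, 274.0, 201.5]
ee_rot: [2.17, 2.272, 0.001]
wrist_force: [0.2, -0.2, -0.6]
opening: 0.996
grip_force: 0.0
```

Run:
```python
from h import *
from workcell import get_image
p,d=get_image('wrist');cv2.imwrite('pics/w2.png',p[:,:,::-1])
```

```text
(no output)
```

View pics/w2.png

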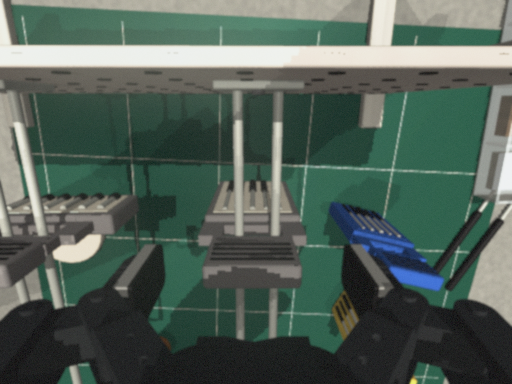

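The wrist view shows the grip at (253,260), centred between the open fingers at (145,280) and (365,280). The wires at columns 238 and 275 lie between the fingers, so I close.

step_arm --fingers '[0.07,0.055,0.05,0.046,0.042,0.036,0.03,0.03,0.03,0.03]' --pt "0 0 0" --pt "0 0 0" --pt "0 0 0" --pt "0 0 0" --pt "0 0 0" --pt "0 0 0" --pt "0 0 0" --pt "0 0 0" --pt "0 0 0" --pt "0 0 0" --yaw '[0,0,0,0,0,0,0,0,0,0]' --newtons 35

```text
t: 5.58
tcp_pos: [549.2, 273.9, 201.4]
ee_rot: [2.17, 2.272, 0.0]
wrist_force: [-0.0, 0.7, 1.8]
opening: 0.51
grip_force: 36.0
```

step_arm --fingers '[0.03,0.03,0.03,0.03,0.03,0.03,0.03]' --pt "0 0 0.001" --pt "0 0 0.002" --pt "0 0 0.003" --pt "0 0 0.004" --pt "0.001 0 0.005" --pt "0.002 0 0.005" --pt "0.0025 0 0.005" --yaw '[0,0,0,0,0,0,0]'

```text
t: 6.45
tcp_pos: [551.7, 273.9, 206.3]
ee_rot: [2.17, 2.272, -0.0]
wrist_force: [1.4, 0.5, -0.5]
opening: 0.512
grip_force: 35.8
```

step_arm --fingers '[0.03,0.03]' --pt "0 0 0" --pt "0 0 0" --yaw '[0,0]'

```text
t: 6.7
tcp_pos: [551.6, 273.9, 206.3]
ee_rot: [-2.17, -2.272, 0.0]
wrist_force: [0.4, 0.1, -1.2]
opening: 0.507
grip_force: 35.8
```

```bash
cat > look.py <<'E'
from h import *
from workcell import arm,get_image
import sys
np.set_printoptions(precision=2,suppress=True)
F=[]
for i in range(4):
    F.append(arm.get_state()['wrist_force']);c=calibration('wrist');p,d=get_image('wrist')
s=arm.get_state();print(s['t'],s['tcp_pos'],np.array(F),s['torque'])
np.savez('pics/%s.npz'%sys.argv[1],p=p,d=d,**c)
P=cloud(d,c);o=np.array([529.04,355.6]);e=np.array([0.046,-0.999]);h=np.array([0.999,0.046])
W=P.reshape(-1,3);S=(W[:,:2]-o)@e;L=(W[:,:2]-o)@h
tc=s['tcp_pos'];sc=(tc[:2]-o)@e;print('s of tcp',sc,'lat',(tc[:2]-o)@h)
for a in list(np.arange(20,232,10)):
    q=(S>=a)&(S<a+6)&(abs(L-18.6)<14)&(abs(W[:,2]-195)<22)
    if q.sum()>8:
        z=W[q,2];zm=np.median(z);print(a+3,q.sum(),'z',np.percentile(z,[30,60,90]),'lat',np.percentile(L[q],[2,98]))
E
python3 look.py l1
```

```text
6.9 [551.57 273.92 206.28] [[ 0.37  0.09 -1.18]
 [-0.54 -0.24 -0.95]
 [ 0.68  0.27 -0.73]
 [-0.57  0.5  -1.44]] [-0.02  0.04 -0.02]
s of tcp 82.63809483403635 lat 18.750783521299596
23 234 z [189.55 190.29 191.08] lat [ 7.15 31.61]
33 211 z [189.6  190.31 190.98] lat [ 6.91 31.25]
43 200 z [189.7  190.35 191.  ] lat [ 7.31 31.54]
53 202 z [189.57 190.3  190.93] lat [ 7.06 31.18]
63 179 z [189.78 190.31 191.12] lat [ 6.84 31.31]
73 206 z [189.4  190.29 191.13] lat [ 7.2  31.57]
83 377 z [179.89 180.57 196.  ] lat [ 5.22 32.33]
123 139 z [190.12 190.73 191.37] lat [ 6.84 31.36]
133 134 z [190.4  191.01 191.76] lat [ 7.35 31.57]
143 126 z [190.75 191.32 191.86] lat [ 7.15 31.03]
153 61 z [190.8  191.13 192.08] lat [ 6.99 31.21]
```

The case is held free (≈1.1 N of weight) with the wires mid-slot. I slide out 95 mm, following the measured bend.

step_arm --fingers '[0.03,0.03,0.03,0.03,0.03,0.03,0.03,0.03,0.03,0.03,0.03,0.03,0.03,0.03,0.03,0.03,0.03,0.03,0.03,0.03]' --pt "0 -0.002 0" --pt "0 -0.005 0" --pt "0.0005 -0.01 0" --pt "0.0005 -0.015 0" --pt "0.001 -0.02 0.0002" --pt "0.001 -0.025 0.0003" --pt "0.0015 -0.03 0.0004" --pt "0.0015 -0.035 0.0005" --pt "0.002 -0.04 0.0006" --pt "0.002 -0.045 0.0008" --pt "0.0025 -0.05 0.0009" --pt "0.0025 -0.055 0.001" --pt "0.003 -0.06 0.0012" --pt "0.003 -0.065 0.0013" --pt "0.0035 -0.071 0.0014" --pt "0.0035 -0.077 0.0016" --pt "0.004 -0.083 0.0018" --pt "0.004 -0.089 0.0019" --pt "0.0045 -0.095 0.0021" --pt "0.0045 -0.095 0.0021" --yaw '[0,0,0,0,0,0,0,0,0,0,0,0,0,0,0,0,0,0,0,0]'

```text
t: 9.4
tcp_pos: [556.2, 178.2, 208.4]
ee_rot: [2.171, 2.271, -0.0]
wrist_force: [-1.0, 0.3, -0.8]
opening: 0.508
grip_force: 35.8
```

```bash
python3 look.py l2
python3 - <<'E'
from h import *
f=np.load('pics/l2.npz')
from workcell import get_image
q,_=get_image('side')
A=f['p'][150:384,80:440];B=cv2.resize(q[170:270,205:325],(432,360),interpolation=3)
A=cv2.resize(A,(360,234));A=np.pad(A,((0,126),(0,0),(0,0)))
cv2.imwrite('pics/w3.png',np.hstack([A,B])[:,:,::-1])
E
```

```text
9.6 [556.04 179.25 208.41] [[-1.01  0.26 -0.77]
 [ 0.02 -0.44 -0.9 ]
 [ 0.28  0.1  -1.38]
 [-0.32  0.41 -1.22]] [ 0.01 -0.02  0.04]
s of tcp 177.41707024153445 lat 18.860108007621932
63 311 z [189.46 190.2  191.02] lat [ 6.84 31.56]
73 274 z [189.56 190.28 191.02] lat [ 7.13 31.33]
83 267 z [189.54 190.17 190.97] lat [ 6.82 31.55]
93 255 z [189.51 190.07 191.  ] lat [ 7.17 31.3 ]
103 239 z [189.47 190.25 191.14] lat [ 6.91 31.53]
113 220 z [190.11 190.67 191.4 ] lat [ 7.19 31.16]
123 221 z [190.26 190.89 191.63] lat [ 7.03 31.42]
133 200 z [190.45 191.07 191.83] lat [ 6.83 31.05]
143 194 z [190.63 191.28 191.95] lat [ 7.19 31.26]
153 185 z [190.9  191.48 192.2 ] lat [ 7.02 31.5 ]
163 179 z [191.12 191.73 192.39] lat [ 6.8  31.06]
173 1157 z [182.45 200.63 215.08] lat [ 5.07 31.56]
183 29 z [181.9  182.55 182.9 ] lat [ 5.61 29.19]
213 236 z [201.88 203.39 205.3 ] lat [ 7.12 31.47]
223 478 z [209.76 210.95 211.87] lat [ 6.98 31.09]
```

View pics/w3.png

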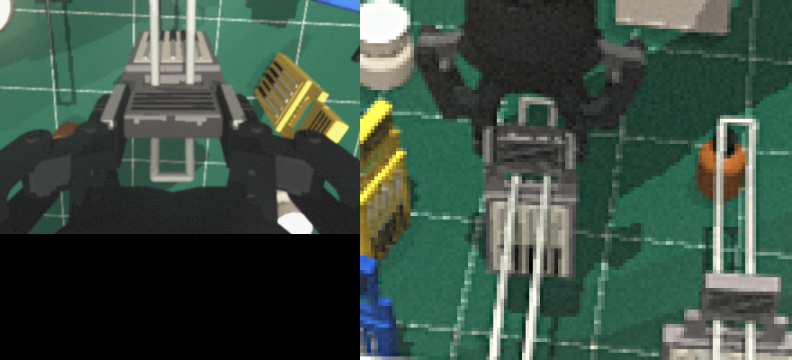

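No contact so far. The slope (≈0.025 rad) is confirmed and the ramp starts at s≈200. Next I climb the ramp with the slot kept centred, stopping midway to feel.

step_arm --fingers '[0.03,0.03,0.03,0.03,0.03,0.03,0.03,0.03,0.03,0.03,0.03,0.03,0.03]' --pt "0 -0.004 0" --pt "0.0005 -0.01 0" --pt "0.0007 -0.017 0" --pt "0.001 -0.02 0.0002" --pt "0.001 -0.022 0.0009" --pt "0.001 -0.024 0.0018" --pt "0.0012 -0.026 0.0026" --pt "0.0013 -0.028 0.0039" --pt "0.0014 -0.03 0.0054" --pt "0.0015 -0.032 0.0069" --pt "0.0016 -0.034 0.0083" --pt "0.0017 -0.036 0.0098" --pt "0.0017 -0.036 0.0098" --yaw '[0,0,0,0,0,0,0,0,0,0,0,0,0]'

```text
t: 11.28
tcp_pos: [557.9, 142.7, 218.3]
ee_rot: [2.17, 2.271, 0.0]
wrist_force: [-1.1, -0.6, -1.5]
opening: 0.506
grip_force: 35.8
```

```bash
python3 look.py l3
```

```text
11.475 [557.74 142.99 218.14] [[-1.1  -0.58 -1.51]
 [ 0.54  0.1  -1.26]
 [ 0.62  0.32 -1.21]
 [ 0.49 -0.76 -1.57]] [-0.03 -0.01 -0.01]
s of tcp 213.7167361146542 lat 18.896013473183263
93 193 z [189.57 190.14 190.95] lat [ 7.04 31.23]
103 263 z [189.46 190.17 191.19] lat [ 7.01 31.47]
113 240 z [189.87 190.47 191.37] lat [ 6.74 31.11]
123 232 z [190.16 190.83 191.61] lat [ 7.12 31.33]
133 220 z [190.36 190.96 191.85] lat [ 6.91 31.04]
143 205 z [190.55 191.28 192.19] lat [ 6.64 31.22]
153 197 z [190.99 191.51 192.29] lat [ 7.09 31.42]
163 192 z [191.16 191.67 192.45] lat [ 6.89 30.97]
173 190 z [191.18 192.   192.78] lat [ 6.61 31.21]
183 172 z [191.52 192.32 192.99] lat [ 7.11 31.39]
193 156 z [191.85 192.53 193.13] lat [ 6.91 30.95]
203 231 z [194.17 195.82 197.57] lat [ 6.91 30.95]
213 799 z [191.94 202.93 212.85] lat [ 5.   32.15]
```

step_arm --fingers '[0.03,0.03,0.03,0.03,0.03,0.03,0.03,0.03,0.03,0.03,0.03,0.03,0.03,0.03]' --pt "0 -0.002 0.0015" --pt "0 -0.004 0.003" --pt "0 -0.006 0.0045" --pt "0.0003 -0.008 0.006" --pt "0.0004 -0.01 0.0073" --pt "0.0005 -0.012 0.008" --pt "0.0006 -0.015 0.0088" --pt "0.0008 -0.018 0.009" --pt "0.001 -0.022 0.009" --pt "0.001 -0.027 0.009" --pt "0.001 -0.033 0.009" --pt "0.001 -0.039 0.009" --pt "0.001 -0.044 0.009" --pt "0.001 -0.044 0.009" --yaw '[0,0,0,0,0,0,0,0,0,0,0,0,0,0]'

```text
t: 13.22
tcp_pos: [558.8, 98.3, 227.2]
ee_rot: [2.171, 2.271, -0.0]
wrist_force: [-0.0, 0.2, -1.9]
opening: 0.503
grip_force: 35.8
```

```bash
python3 look.py l4 | head -6
python3 - <<'E'
from h import *
f=np.load('pics/l4.npz');cv2.imwrite('pics/w4.png',f['p'][:,:,::-1])
E
```

```text
13.425 [558.76  99.22 227.2 ] [[-0.02  0.18 -1.9 ]
 [ 0.02 -0.41 -1.11]
 [-0.4   0.39 -1.36]
 [-0.32 -0.49 -0.69]] [-0.    0.01  0.03]
s of tcp 257.4926026735955 lat 17.892765237191995
133 125 z [190.12 191.02 191.72] lat [ 6.58 31.25]
```

View pics/w4.png

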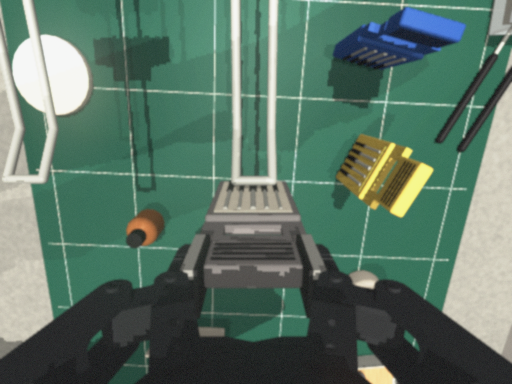

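The wrist view shows the case clear of the crossbar (250,180), held at (250,250). I carry it high over the sponges to above the bay.

step_arm --fingers '[0.03,0.03,0.03,0.03,0.03,0.03,0.03,0.03,0.03,0.03,0.03,0.03,0.03,0.03,0.03,0.03,0.03,0.03,0.03,0.03]' --pt "0 -0.005 0.01" --pt "-0.003 -0.015 0.025" --pt "-0.008 -0.03 0.038" --pt "-0.013 -0.05 0.045" --pt "-0.019 -0.072 0.045" --pt "-0.026 -0.096 0.045" --pt "-0.032 -0.12 0.045" --pt "-0.039 -0.144 0.045" --pt "-0.045 -0.168 0.045" --pt "-0.052 -0.192 0.045" --pt "-0.058 -0.216 0.045" --pt "-0.064 -0.24 0.045" --pt "-0.07 -0.262 0.045" --pt "-0.075 -0.28 0.045" --pt "-0.079 -0.292 0.04" --pt "-0.08 -0.297 0.025" --pt "-0.08 -0.297 0.005" --pt "-0.08 -0.297 -0.015" --pt "-0.08 -0.297 -0.03" --pt "-0.08 -0.297 -0.03" --yaw '[0,0,0,-0.01,-0.02,-0.03,-0.04,-0.05,-0.05,-0.05,-0.05,-0.05,-0.05,-0.05,-0.05,-0.05,-0.05,-0.05,-0.05,-0.05]'

```text
t: 15.92
tcp_pos: [478.1, -197.6, 195.9]
ee_rot: [-2.223, -2.216, 0.001]
wrist_force: [0.1, 0.6, -0.5]
opening: 0.501
grip_force: 35.8
```

Run:
```python
from h import *
from workcell import arm,get_image
np.set_printoptions(precision=1,suppress=True)
s=arm.get_state();print(s['t'],s['tcp_pos'],s['wrist_force'])
a,da=get_image('scene');b,db=get_image('side')
np.savez('pics/p5.npz',a=a,da=da,b=b,db=db)
print('case bottom z expected',s['tcp_pos'][2]-119.9)
A=cv2.resize(a[140:220,140:220],(400,400),interpolation=3);B=cv2.resize(b[90:190,250:350],(400,400),interpolation=3)
cv2.imwrite('pics/w5.png',np.hstack([A,B])[:,:,::-1])
```

```text
15.925 [ 478.1 -197.6  195.9] [ 0.1  0.6 -0.5]
case bottom z expected 75.98856390481919
```

View pics/w5.png

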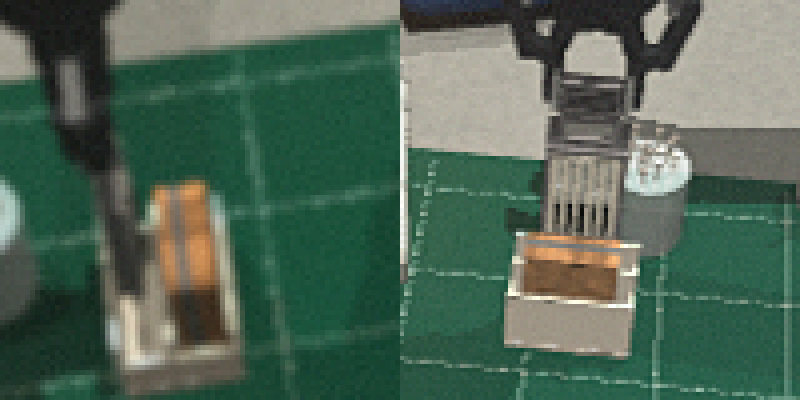

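The case hangs over the empty bay, beside the sponges, with its width along the bay. I lower it to just above the floor.

step_arm --fingers '[0.03,0.03,0.03,0.03,0.03,0.03,0.03,0.03,0.03,0.03,0.03,0.03,0.03]' --pt "0 0 -0.004" --pt "0 0 -0.01" --pt "0 0 -0.016" --pt "0 0 -0.022" --pt "0 0 -0.028" --pt "0 0 -0.034" --pt "0 0 -0.04" --pt "0 0 -0.046" --pt "0 0 -0.052" --pt "0 0 -0.057" --pt "0 0 -0.062" --pt "0 0 -0.065" --pt "0 0 -0.065" --yaw '[0,0,0,0,0,0,0,0,0,0,0,0,0]'

```text
t: 17.65
tcp_pos: [478.7, -198.1, 132.0]
ee_rot: [-2.226, -2.217, 0.0]
wrist_force: [-0.4, 0.9, -1.4]
opening: 0.508
grip_force: 35.9
```

step_arm --fingers '[0.03,0.03,0.03,0.03]' --pt "0 0 -0.001" --pt "0 0 -0.002" --pt "0 0 -0.0025" --pt "0 0 -0.0025" --yaw '[0,0,0,0]'

```text
t: 18.15
tcp_pos: [478.8, -198.1, 129.7]
ee_rot: [2.226, 2.217, -0.0]
wrist_force: [-0.7, -0.3, -0.1]
opening: 0.505
grip_force: 35.9
```

step_arm --fingers '[0.03,0.03,0.03,0.03,0.03,0.03]' --pt "0 0 -0.0005" --pt "0 0 -0.001" --pt "0 0 -0.0015" --pt "0 0 -0.002" --pt "0 0 -0.0025" --pt "0 0 -0.0025" --yaw '[0,0,0,0,0,0]'

```text
t: 18.9
tcp_pos: [478.8, -198.1, 127.2]
ee_rot: [-2.226, -2.217, 0.0]
wrist_force: [-0.5, 0.2, -1.6]
opening: 0.508
grip_force: 35.9
```

step_arm --fingers '[0.03,0.03,0.03]' --pt "0 0 -0.0005" --pt "0 0 -0.001" --pt "0 0 -0.001" --yaw '[0,0,0]'

```text
t: 19.27
tcp_pos: [478.9, -198.2, 126.7]
ee_rot: [2.226, 2.217, -0.0]
wrist_force: [-2.1, 0.4, 5.5]
opening: 0.507
grip_force: 36.7
```

It touches at exactly the expected floor height. I hold briefly, release slowly, then rise.

step_arm --fingers '[0.03,0.03,0.044,0.046,0.05,0.055,0.065,0.075,0.08,0.08]' --pt "0 0 0" --pt "0 0 0" --pt "0 0 0" --pt "0 0 0" --pt "0 0 0" --pt "0 0 0" --pt "0 0 0" --pt "0 0 0" --pt "0 0 0" --pt "0 0 0" --yaw '[0,0,0,0,0,0,0,0,0,0]' --newtons 20

```text
t: 20.52
tcp_pos: [478.8, -198.1, 126.2]
ee_rot: [-2.226, -2.217, 0.0]
wrist_force: [0.1, -0.6, 0.0]
opening: 0.934
grip_force: 0.0
```

step_arm --fingers '[0.08,0.08,0.08,0.08,0.08,0.08,0.08,0.08,0.08,0.08]' --pt "0 0 0.003" --pt "0 0 0.01" --pt "0 0 0.02" --pt "0 0 0.035" --pt "0 0 0.055" --pt "0 0 0.08" --pt "0 0 0.11" --pt "0 0 0.13" --pt "0 0 0.14" --pt "0 0 0.14" --yaw '[0,0,0,0,0,0,0,0,0,0]'

```text
t: 21.78
tcp_pos: [478.9, -198.1, 266.9]
ee_rot: [2.225, 2.216, 0.001]
wrist_force: [0.5, -0.5, -0.4]
opening: 0.94
grip_force: 0.0
```

Run:
```python
from h import *
from workcell import arm,get_image
np.set_printoptions(precision=1,suppress=True)
s=arm.get_state();print(s['t'],s['tcp_pos'],s['wrist_force'],s['grip_force'])
c=calibration('wrist');p,d=get_image('wrist');P=cloud(d,c)
q=P[...,2];m=(abs(q-153)<8)&(abs(P[...,0]-479)<60)&(abs(P[...,1]+198)<40);g=P[m]
print('grip top',len(g),np.median(g,0),cv2.minAreaRect(g[:,:2].astype(np.float32)) if len(g)>5 else 0)
b,_=get_image('side');a,_=get_image('scene')
A=cv2.resize(p,(400,300));B=cv2.resize(b[90:290,230:350],(240,400),interpolation=3)[:300*400//400];
cv2.imwrite('pics/w6.png',np.hstack([np.pad(A,((0,100),(0,0),(0,0))),B[:400] if B.shape[0]>=400 else np.pad(B,((0,400-B.shape[0]),(0,0),(0,0)))])[:,:,::-1])
```

```text
21.775 [ 478.9 -198.1  266.9] [ 0.5 -0.5 -0.4] 0.0
grip top 704 [ 479.1 -196.3  153.4] ((479.0361022949219, -197.2029266357422), (11.650253295898438, 42.636741638183594), 89.93982696533203)
```

View pics/w6.png

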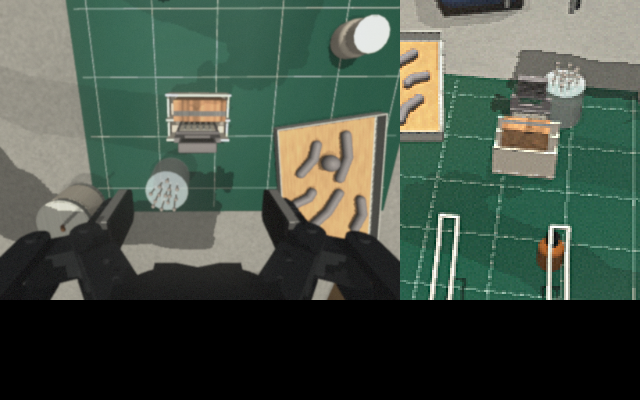

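The case stands in the bay: its grip top is at z=153.4 (147 mm above the floor) and centred at (479,-197). The gripper is clear, so I hand in.

```bash
python3 -c "
from workcell import arm
print(arm.sign_off())"
```

```text
the job is handed in; nothing more can be done
None
```

The needle-file case is off its hook and stands upright, released, in the rack's empty bay (within about 2 mm of its measured centre), and the job was handed in at about 22 s; no verdict came back.

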